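# Square the adapter plate, then load it on the block heater

### The arm

A 7-joint arm with a two-finger parallel gripper is mounted at the origin on the work surface. World frame = base frame: x ahead of the robot, y to its left, z up, the work surface at z = 0. Lengths are in m, angles in rad, forces in N, time in s.
With the tool pointing down it reaches from about 0.425 to 0.875 m from the base axis. Payload 8.4 kg.
Tool frame: the origin (TCP) lies midway between the tips of the shut fingers; the grasp point (between the pads) lies 19 mm behind it; z points along the fingers, x is the direction in which the jaws open and shut, and the axes are right-handed (so a half turn about z gives the same grasp; the last joint's range is limited). The gripper opens to 85 mm and grips with 20 to 120 N. Pads are 22 mm wide; open, the fingers measure 114 mm over their backs; the gripper's body (76 mm by 85 mm) begins 54 mm behind the grasp point. The pads swing forward as they close: fully open they stand 13 mm farther back than shut.
Start: joints at [-1.238, 0.333, 0.04, 1.465, -0.013, 1.343, -0.059], TCP at [0.272, 0.59, 0.231] pointing down, gripper open.
Joint ranges: [-2.58, 2.58], [-0.38, 2.09], [-1.3, 1.39], [0.25, 2.4], [-1.5, 4.64], [0.08, 2.09], [-2.65, 2.65]. Speed limits (rad/s): [2.22, 2.22, 2.79, 2.79, 3.14, 3.14, 3.14].

### API

Orientations are given as a rotation vector (axis times angle).
In Python, from station import get_state, grab_frame, calibration, job_done gives the robot as it stands.
- The arm moves only by the tool drive_tool, never from a script. Its argument "steps" is a list of rows, each a list of 2 entries, a list of its own where there are three numbers: the shift along the tool's x, y, z in cm, then the turn about the tool's z in degrees. A call has 1 to 10 rows; each row shifts and turns the commanded pose from where the row before left it, along the tool's axes as they then stand; what a row does not reach is not made up. A row lasts 1/8 s, in which the tool goes at most 62.5 mm and 10.7 degrees, less where a joint would pass 70% of its speed; a pose out of reach is approached as far as the arm can. A call is refused whole if a number of a shift passes 6.25 or a number of a turn 10.7, either way. A call with a gripper value outside its range is refused whole. "claw" is the finger opening in cm, from 0 to 8.54, set as the call begins (left out, the last holds). The fingers move at their own pace and stop on an object; "force" is the grip in N (left out, the last holds). Time passes only in rows, so rows that do not move let the fingers close. It gives the time, the measured TCP pose, the force and the opening at its end, in the units of the state.
- get_state(): the state, without advancing time (a new reading comes with each control period).
- grab_frame(name): name is "side" or "top"; returns (picture, depth): 420x560x3 uint8, blue, green, red; 420x560 float32, m along the optical axis (not along the pixel's ray), 0 where there is no reading.
- calibration(name): a dict with "camera_matrix" (3x3 intrinsics, pixels), "dist_coeffs" ([k1, k2, p1, p2, k3] as OpenCV has them; the pictures are not rectified), "R" (3x3) and "t" (3): a world point X has camera coordinates R X + t. Camera axes: x right, y down, z forward; pixel columns grow to the right and rows downward; lengths in m; the calibration is good to about 2 mm. A picture is of the moment at which its call begins. calibration takes no time and is no camera call.
- job_done(): hands the job in, once; it reports no verdict.
The state is a dict: "time_s": time; "joint_positions": joint angles; "joint_velocities": joint speeds; "effort": joint torques, N m; "ee_pos": TCP position; "tcp_rot": TCP orientation; "wrist_force": force on the tool from outside, world axes, zero at the start; "moment": the same for the moment, N m; "opening": opening from 0.0 (shut) to 1.0 (fully open).
Only numpy, scipy, OpenCV 4.12 (cv2) and the standard library are available. Lean on these libraries where they do the work, as an engineer would, in place of code of your own. Each camera call takes 0.05 s, during which the arm holds its last target.

### The job

The knobbed adapter plate lies skewed on the alignment deck. Without gripping it, gently push it across the deck until it sits flush against both the long fence and the end stop, and leave it standing there untouched for a moment; then lift it straight off by its knob and set it down, without dropping it, flat inside the rim of the heater's pocket, long side along the pocket, and let go. Leave the other things on the bench where they are.

Things in the scene. Friction and masses are not known exactly. Their poses are not given: they have to be found in the camera images.
- fixture: Alignment deck, fixed: grey slab 190 (x) x 260 (y) x 12 mm high, a steel fence along its whole +x long edge; the other edges are open. Origin: centre of its underside, on the table; x points to the fence, y along it to the end stop. Fence: inner face at x = +80 mm, 15 mm thick, top 26 mm above the table (14 above the deck). Stands left or right of the heater, yaw varies.
- fixture_fence (a point): Point on the fence's inner face at mid-length, at the deck's surface. Axes as the deck's.
- stop: End stop, clamped fast: steel bar 90 (x) x 15 (y) x 14 mm high on the deck near its +y end, square to the fence and reaching to it. Origin: centre of its underside, on the deck's surface; axes parallel to the deck's. The face that meets the plate is 7.5 mm from the origin, on the -y side. Where it is clamped varies: origin 97 to 123 mm from the deck's centre along +y.
- plate: Loose aluminium plate 90 (x) x 130 (y) x 16 mm, 0.4 to 0.65 kg, round upright black knob at its centre (32 mm diameter, top 58 mm above the underside). Origin: centre of underside. Starts on the deck up to 20 deg askew, away from both bars. Squared: +x long edge on the fence, +y short edge on the end stop. Slides under 2 to 5 N; over 80 N against the bars is too rough.
- plate_far (a point): Middle of the plate's +x long edge face (the one that meets the fence), half-way up its thickness: x = 45, y = 0, z = 8 mm in the plate's frame.
- plate_left (a point): Middle of the plate's +y short edge face (the one that meets the end stop): x = 0, y = 65, z = 8 mm in the plate's frame.
- plate_knob (a point): On the knob's axis, 42 mm above the plate's underside (16 mm below the knob's top): where to grip it. Axes as the plate's.
- heater: Block heater, fixed: white case 200 x 200 x 50 mm high, black panel on its front (-x). Origin: centre of its underside on the table. On its top is a shallow rectangular pocket with a grey rim.
- heater_pocket (a point): Centre of the pocket's floor, on top of the heater 50 mm above the table (20 mm towards +x from the heater's centre). Axes: x across, y along the pocket. Inside the rim the pocket is 98 (x) x 138 (y) mm, 4 mm clear of the plate all round; the rim is 8 mm wide and 8 mm high (top 58 mm above the table).
- tube_a: Bystander: standing white tube with blue cap, 33 mm diameter, 115 mm high, beyond the deck and heater. Origin: centre of underside.
- tube_b: Bystander: another standing capped tube of the same size, beyond the deck and heater.
- tube_c: Bystander: a third standing capped tube of the same size, at the right-hand side.
- beaker: Bystander: glass beaker 80 mm across, 95 mm high, beyond the gap between deck and heater. Origin: centre of underside.
- dishes: Bystander: stack of three clear round dishes 90 mm across, 42 mm high, at the left-hand side. Origin: centre of underside.
- spatula: Bystander: thin steel spatula strip 170 x 14 x 4 mm lying flat in the gap between deck and heater, pointing away from the robot.
Not all that is in view belongs to the job. Leave any pink, turquoise or yellow look-alike of the plate alone.

How it is judged:
By the outcome, as a careful person would: the job done as asked, in the order asked, and still so for the second after the job is handed in, with the robot touching nothing.
It also fails if it takes over 64 s, if anything falls off the work surface, if the arm or the gripper's body presses on something with over 40 N, if the wrist force passes 120 N, or if a joint passes its speed limit or range.

## Working session

There is one attempt and no reset: what is moved stays moved. The work goes in short steps, Python scripts to look and compute and a tool call to move; the robot and the scene stay as the last step left them, time stands still between calls to the robot, and variables do not carry over. Pictures are saved under pics/ and viewed, and the job is handed in when it is done.

Besides the shell and the picture viewer there is one more tool, called after ">>>" by a JSON object that holds its "op" and its "data", one argument or row to a line. drive_tool: Moves the arm, as the interface text tells. Its arguments: {"type":"object","properties":{"steps":{"type":"array","items":{"type":"array"}},"claw":{"type":"number"},"force":{"type":"number"}},"required":["steps"]}

```bash
ls; mkdir -p pics
python3 - <<'E'
from station import *
import cv2,numpy as np
for n in("top","side"):
    p,d=grab_frame(n); cv2.imwrite(f"pics/{n}0.png",p); np.save(f"pics/{n}0.npy",d)
    c=calibration(n); print(n,c)
s=get_state(); print(s)
E
```

```text
pics
top {'camera_matrix': array([[483.13628838,   0.        , 268.4842614 ],
       [  0.        , 483.13628838, 206.30160215],
       [  0.        ,   0.        ,   1.        ]]), 'dist_coeffs': array([-0.17446589,  0.        ,  0.        ,  0.        ,  0.        ]), 'R': array([[ 0.02340946, -0.99951537,  0.02051904],
       [-0.98010822, -0.02699133, -0.19661981],
       [ 0.19707836, -0.01550811, -0.98026508]]), 't': array([-0.03514245,  0.56059331,  1.46685232])}
side {'camera_matrix': array([[443.67991176,   0.        , 277.19526088],
       [  0.        , 443.67991176, 205.03554836],
       [  0.        ,   0.        ,   1.        ]]), 'dist_coeffs': array([-0.10893128,  0.        ,  0.        ,  0.        ,  0.        ]), 'R': array([[ 0.99203436, -0.12594599,  0.00233331],
       [-0.06183118, -0.5029945 , -0.86207508],
       [ 0.10974854,  0.85506382, -0.50677521]]), 't': array([-0.54302213,  0.07978727,  1.15204229])}
{'time_s': 0.1, 'joint_positions': array([-1.23818496,  0.33382085,  0.03987958,  1.46617011, -0.01343655,
        1.3433137 , -0.05849699]), 'joint_velocities': array([-0.00026605, -0.00210715,  0.00020789, -0.0023336 , -0.00043753,
        0.00138546,  0.00109551]), 'effort': array([ 3.66542939e-03, -6.60023832e+01,  1.36995211e+00, -4.06469142e+01,
        1.70469400e-02,  9.06990288e-03,  4.91343064e-05]), 'ee_pos': array([0.27187777, 0.58995499, 0.23052905]), 'tcp_rot': array([ 2.64509181e+00,  1.69347768e+00, -1.85808270e-03]), 'wrist_force': array([ 0.17384262, -0.06118255,  0.44337505]), 'moment': array([ 0.03426504, -0.02920677,  0.06102361]), 'opening': 1.001316994917454}
```

View pics/top0.png

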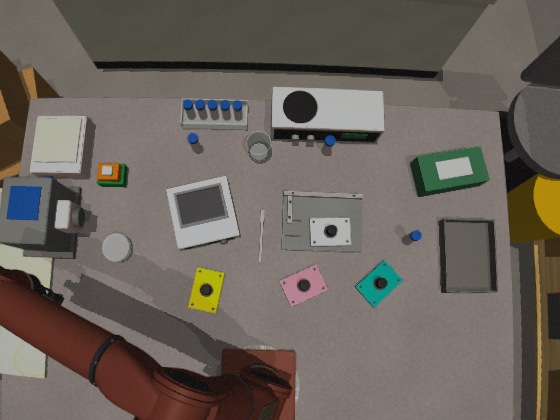

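View pics/side0.png

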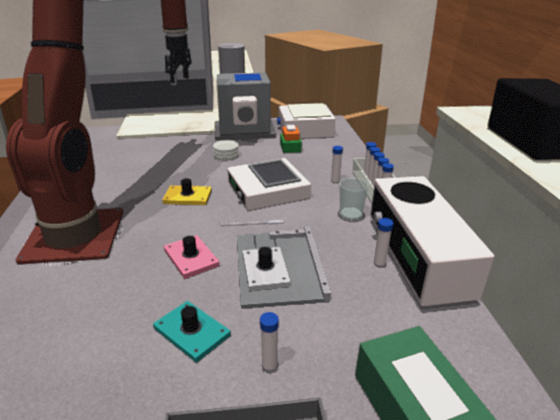

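The candidates in the top view are silver (330,231), pink (303,286), turquoise (380,284) and yellow (206,290). Only the silver one is bare aluminium and lies on the deck, so I'll confirm it in an enlarged crop and set up the measuring helpers.

```bash
cat > h.py <<'E'
import cv2,numpy as np
from station import *
def ray(n,px):
    c=calibration(n); p=cv2.undistortPoints(np.array(px,float).reshape(-1,1,2),c["camera_matrix"],c["dist_coeffs"]).reshape(-1,2)
    d=np.c_[p,np.ones(len(p))]@c["R"]; return -c["R"].T@c["t"],d
def onz(n,px,z):
    o,d=ray(n,px); return o+d*((z-o[2])/d[:,2])[:,None]
def proj(n,X):
    c=calibration(n); return cv2.projectPoints(np.array(X,float).reshape(-1,1,3),cv2.Rodrigues(c["R"])[0],c["t"],c["camera_matrix"],c["dist_coeffs"])[0].reshape(-1,2)
def crop(n,p,x0,y0,w,h,s,out):
    cv2.imwrite(out,cv2.resize(p[y0:y0+h,x0:x0+w],None,fx=s,fy=s,interpolation=cv2.INTER_CUBIC))
E
python3 - <<'E'
from h import *
p=cv2.imread("pics/top0.png"); crop("top",p,160,170,220,110,3.6,"pics/c0.png")
p=cv2.imread("pics/side0.png"); crop("side",p,210,140,130,170,3.5,"pics/c1.png")
E
```

```text
(no output)
```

View pics/c0.png

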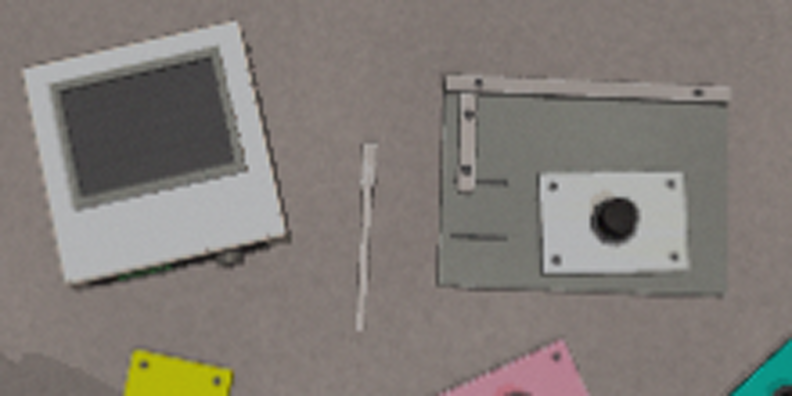

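View pics/c1.png

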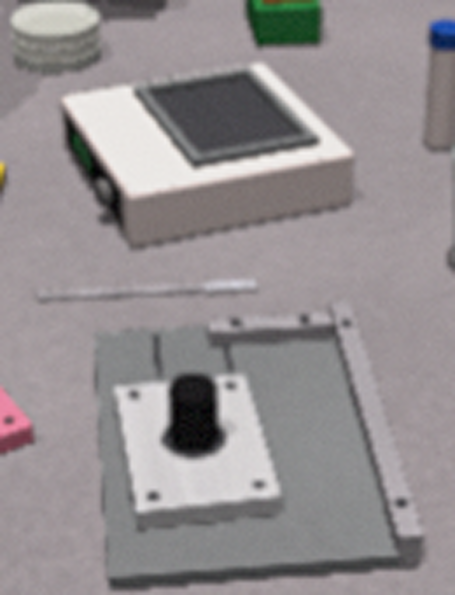

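The crop confirms it: the silver plate with the black knob (crop 615,220 → top px ~331,231) lies on the grey deck. The fence is on the far edge (px 283–362, ~194) and the stop is at the left (px ~290,210). The heater pocket is at px ~201,205. Next I'll measure all of these.

```bash
cat > meas.py <<'E'
from h import *
def rect(n,pts,z):
    X=onz(n,pts,z)[:,:2]; return X
def plate(n,p,ztop,box):
    x0,y0,x1,y1=box; g=p[y0:y1,x0:x1].astype(int)
    m=((g.min(2)>178)).astype(np.uint8)
    k,l,s,c=cv2.connectedComponentsWithStats(m); i=1+np.argmax(s[1:,4]); m=(l==i).astype(np.uint8)
    ct=max(cv2.findContours(m,cv2.RETR_EXTERNAL,cv2.CHAIN_APPROX_NONE)[0],key=len).reshape(-1,2)+[x0,y0]
    X=onz(n,ct,ztop)[:,:2].astype(np.float32)
    return s[i],cv2.minAreaRect(X*1000)
E
python3 - <<'E'
from meas import *
p=cv2.imread("pics/top0.png"); d=np.load("pics/top0.npy")
print("plate",plate("top",p,.028,(300,205,365,250)))
print(p[220,318],p[215,315-10],p[196,320],p[210,291])
hsv=cv2.cvtColor(p,cv2.COLOR_BGR2HSV)
# pixels by crop/3.6+offset
C=lambda a:[(160+x/3.6,170+y/3.6) for x,y in a]
def show(name,a,z): 
    X=onz("top",C(a),z); print(name,np.round(X[:,:2]*1000,1).tolist()); return X
def rng(X):
    return [round(1000*np.linalg.norm(X[i,:2]-X[(i+1)%len(X),:2]),1) for i in range(len(X))]
F=show("fence top TL,TR,BR,BL",[(444,74),(730,88),(730,102),(444,90)],.026);print(rng(F))
S=show("stop top",[(460,93),(475,93),(475,190),(458,190)],.026);print(rng(S))
D=show("deck front L,R",[(438,286),(724,296)],.012);print(rng(D))
H=show("heater top",[(238,21),(287,238),(68,284),(23,70)],.05);print(rng(H),H[:,:2].mean(0))
R=show("rim outer",[(218,46),(245,166),(76,211),(52,86)],.058);print(rng(R),R[:,:2].mean(0))
K=show("knob top",[(616,219)],.070)
P=show("plate tl..",[(541,174),(684,172),(688,271),(542,275)],.028);print(rng(P),P.mean(0))
# depth checks
c=calibration("top")
for nm,(u,v) in dict(plate=(317,223),deck=(310,210),knob=(331,230),pocket=(203,205),heater=(190,235),table=(250,280)).items():
    z=float(d[v,u]); o,r=ray("top",[(u,v)]); print(nm,np.round((o+r[0]*z)*1000,1))
E
```

```text
plate (array([21, 34,  6,  6, 12], dtype=int32), ((458.328125, -199.83792114257812), (13.087852478027344, 16.446779251098633), 71.85440826416016))
[177 179 178] [111 117 116] [105 108 115] [147 152 160]
fence top TL,TR,BR,BL [[620.7, -68.2], [615.3, -328.4], [602.3, -328.2], [605.9, -68.5]]
[np.float64(260.3), np.float64(13.0), np.float64(259.8), np.float64(14.8)]
stop top [[603.6, -82.9], [604.0, -96.4], [515.7, -97.6], [515.3, -82.5]]
[np.float64(13.5), np.float64(88.3), np.float64(15.1), np.float64(88.3)]
deck front L,R [[430.8, -67.0], [427.5, -323.6]]
[np.float64(256.6), np.float64(256.6)]
heater top [[658.4, 117.2], [465.0, 66.7], [419.3, 255.4], [608.5, 306.9]]
[np.float64(199.8), np.float64(194.2), np.float64(196.1), np.float64(196.1)] [0.53780242 0.18655924]
rim outer [[633.0, 133.3], [526.1, 105.1], [482.3, 250.6], [592.9, 278.4]]
[np.float64(110.5), np.float64(152.0), np.float64(114.0), np.float64(150.6)] [0.55854181 0.19186742]
knob top [[486.1, -217.2]]
plate tl.. [[531.3, -156.2], [536.5, -284.9], [447.4, -287.9], [441.0, -157.8]]
[np.float64(128.9), np.float64(89.1), np.float64(130.3), np.float64(90.4)] [ 0.48902115 -0.22170252  0.028     ]
plate [ 517.7 -178.6   22.3]
deck [ 561.7 -156.8   11.7]
knob [ 488.5 -216.6   71.5]
pocket [561.5 186.8  47.6]
heater [463.1 221.8  56.7]
table [331.5  31.4   3.4]
```

```bash
cat >> meas.py <<'E'
def sides(ct):
    "split contour to 4 sides by minAreaRect, fitLine each (px), dropping corners"
    r=cv2.boxPoints(cv2.minAreaRect(ct.astype(np.float32))); out=[]
    for i in range(4):
        a,b=r[i],r[(i+1)%4]; L=np.linalg.norm(b-a); u=(b-a)/L; n=np.array([-u[1],u[0]])
        s=(ct-a)@u; t=np.abs((ct-a)@n); q=ct[(s>.12*L)&(s<.88*L)&(t<4)]
        vx,vy,x,y=cv2.fitLine(q.astype(np.float32),cv2.DIST_HUBER,0,.01,.01).ravel()
        c=np.array([x,y]);v=np.array([vx,vy]); out.append(np.array([c-v*L*.4,c+v*L*.4]))
    return out
def describe(n,ct,zf,tag):
    for s in sides(ct):
        m=s.mean(0); X=onz(n,s,zf)[:,:2]*1000; v=X[1]-X[0]
        a=np.degrees(np.arctan2(v[1],v[0])); a=(a+45)%90-45
        print(tag,"px",m.round(1),"mid",X.mean(0).round(1),"yaw",a.round(2))
def big(m,box):
    x0,y0,x1,y1=box; z=np.zeros_like(m); z[y0:y1,x0:x1]=m[y0:y1,x0:x1]
    return z
E
python3 - <<'E'
from meas import *
p=cv2.imread("pics/top0.png"); S=4
P=cv2.resize(p,None,fx=S,fy=S,interpolation=cv2.INTER_LINEAR); g=P.min(2)
print("cam",-calibration("top")["R"].T@calibration("top")["t"])
def conts(m,box):
    m=big(m.astype(np.uint8),[b*S for b in box]); return cv2.findContours(m,cv2.RETR_CCOMP,cv2.CHAIN_APPROX_NONE)
def px(ct): return (ct.reshape(-1,2)+.5)/S-.5
# heater hole
cs,h=conts(g<150,(178,180,232,232)); c=max(cs,key=cv2.contourArea); print(cv2.contourArea(c)/16)
for z in(.05,.058): describe("top",px(c),z,f"rim z{z}")
cs,h=conts(g<95,(178,180,232,232)); c=max(cs,key=cv2.contourArea); print(cv2.contourArea(c)/16)
for z in(.05,.058): describe("top",px(c),z,f"floor z{z}")
cs,h=conts(g>148,(300,208,360,252)); c=max(cs,key=cv2.contourArea); print(cv2.contourArea(c)/16)
describe("top",px(c),.028,"plate")
print(p[200:215,204].min(1), p[205,170:235].min(1), p[175:240,200].min(1))
E
```

```text
cam [0.26117993 0.00275386 1.54884894]
1710.8125
rim z0.05 px [196.4 187.6] mid [617.1 210.7] yaw 14.64
rim z0.05 px [223.8 197.2] mid [588.4 121.8] yaw 15.35
rim z0.05 px [204.5 222.7] mid [504.4 179. ] yaw 14.72
rim z0.05 px [178.  213.5] mid [531.6 264.6] yaw 6.52
rim z0.058 px [196.4 187.6] mid [615.2 209.6] yaw 14.64
rim z0.058 px [223.8 197.2] mid [586.6 121.2] yaw 15.35
rim z0.058 px [204.5 222.7] mid [503.1 178.1] yaw 14.72
rim z0.058 px [178.  213.5] mid [530.2 263.2] yaw 6.52
1338.4375
floor z0.05 px [196.9 189.7] mid [610.3 208.7] yaw 14.46
floor z0.05 px [221.8 200.5] mid [577.3 127.6] yaw 14.65
floor z0.05 px [203.6 219.5] mid [514.4 182.3] yaw 14.88
floor z0.05 px [178.8 209.8] mid [543.4 262.9] yaw 13.5
floor z0.058 px [196.9 189.7] mid [608.4 207.6] yaw 14.46
floor z0.058 px [221.8 200.5] mid [575.6 126.9] yaw 14.65
floor z0.058 px [203.6 219.5] mid [513.  181.3] yaw 14.88
floor z0.058 px [178.8 209.8] mid [541.9 261.5] yaw 13.5
1057.875
plate px [327.4 217.7] mid [ 534.7 -211.4] yaw 2.04
plate px [349.6 228.2] mid [ 502.5 -283.3] yaw 2.21
plate px [331.4 244.7] mid [ 447.9 -224.5] yaw 2.51
plate px [310.4 231.8] mid [ 488. -157.] yaw 4.01
[68 68 68 70 70 68 68 70 68 71 68 68 69 69 69] [179 178 176 177 178 160 120 110  93  66  66  70  67  68  68  67  68  70
  66  67  68  69  67  69  67  68  67  69  68  69  68  68  70  64  68  69
  68  70  68  68  71  70  66  71  69  69  68  70  71  69  65  67  69 104
 111  98 176 178 177 176 178 178 165  68 111] [115 116 113 116 119 120 152 177 178 176 176 174 125 110  94  46  67  65
  68  67  65  69  67  66  67  66  68  69  68  68  68  68  69  68  68  67
  66  65  71  71  67  69  68  70  69  81 112 106 118 172 178 177 179 179
 178 178 178 177 179 177 177 179 176 179 179]
```

Run:
```python
from meas import *
p=cv2.imread("pics/top0.png"); S=4
P=cv2.resize(p,None,fx=S,fy=S,interpolation=cv2.INTER_LINEAR); g=P.min(2)
def px(ct): return (ct.reshape(-1,2)+.5)/S-.5
for th in (145,88):
    m=big((g<th).astype(np.uint8),[b*S for b in (171,179,232,236)])
    k,l,s,ce=cv2.connectedComponentsWithStats(m); i=l[205*S,203*S]; m=(l==i).astype(np.uint8); print(s[i]/S)
    c=max(cv2.findContours(m,cv2.RETR_EXTERNAL,cv2.CHAIN_APPROX_NONE)[0],key=cv2.contourArea)
    mids=[]
    sd=sides(px(c)); ms=np.array([a.mean(0) for a in sd])
    # order: far(top,min v), right(max u), near, left
    F,N=sd[ms[:,1].argmin()],sd[ms[:,1].argmax()]; Rr,L=sd[ms[:,0].argmax()],sd[ms[:,0].argmin()]
    zs=dict(F=.058,N=.05,R=.05,L=.058) if th>100 else dict(F=.05,N=.058,R=.058,L=.05)
    W={}
    for k_,s_ in zip("FNRL",(F,N,Rr,L)):
        X=onz("top",s_,zs[k_])[:,:2]*1000; v=X[1]-X[0]; a=(np.degrees(np.arctan2(v[1],v[0]))+45)%90-45; W[k_]=X.mean(0); print(k_,X.mean(0).round(1),a.round(2))
    t=np.radians(14.65); ex=np.array([np.cos(t),np.sin(t)]); ey=np.array([-ex[1],ex[0]])
    sx=(W["F"]-W["N"])@ex; sy=(W["L"]-W["R"])@ey
    cen=ex*((W["F"]+W["N"])@ex/2)+ey*((W["L"]+W["R"])@ey/2)
    print("size",sx,sy,"centre",cen)
# fence inner edge and stop: gradient along columns
gg=cv2.cvtColor(p,cv2.COLOR_BGR2GRAY).astype(float)
def edge(line,lo,hi,sgn):  # subpixel max gradient
    d=sgn*np.diff(line[lo:hi]); i=d.argmax(); w=d[max(0,i-1):i+2].clip(0); idx=np.arange(max(0,i-1),max(0,i-1)+len(w)); return lo+.5+(w*idx).sum()/w.sum()
pts=[(u,edge(gg[:,u],190,203,-1)) for u in range(298,358)]
X=onz("top",pts,.019)[:,:2]*1000   # lower bound
X=onz("top",pts,.026)[:,:2]*1000
v=cv2.fitLine(X.astype(np.float32),cv2.DIST_HUBER,0,.01,.01).ravel(); print("fence inner top: yaw",np.degrees(np.arctan2(v[1],v[0]))%180-90,"pt",v[2:])
pts=[(edge(gg[v_,:],288,297,-1),v_) for v_ in range(200,219)]
X=onz("top",pts,.026)[:,:2]*1000
v=cv2.fitLine(X.astype(np.float32),cv2.DIST_HUBER,0,.01,.01).ravel(); print("stop face: yaw",(np.degrees(np.arctan2(v[1],v[0]))+90)%180-90,"pt",v[2:])
```

```text
[ 173.75  182.75   55.25   46.   7079.75]
F [615.  209.2] 14.65
N [504.7 179. ] 14.65
R [579.6 119.7] 15.27
L [539.3 268. ] 14.68
size 114.37050431097664 153.6204287831474 centre [559.87044112 193.99033845]
[ 176.25  185.75   48.75   39.   5329.  ]
F [609.8 208.3] 14.49
N [513.8 181.7] 14.87
R [576.7 128. ] 14.69
L [545.  262.8] 15.05
size 99.51124082676493 138.4820037186358 centre [561.6399885  195.60247178]
fence inner top: yaw -0.8295746 pt [ 605.7646  -203.78278]
stop face: yaw 0.92755127 pt [554.66724 -95.64787]
```

>>> {"op": "drive_tool", "data": {
  "steps": [
    [[-3.05, 5.0, 0], 0],
    [[-3.05, 5.0, 0], 0],
    [[-3.05, 5.0, 0], 0],
    [[-3.05, 5.0, 0], 0],
    [[-3.05, 5.0, 0], 0],
    [[-3.05, 5.0, 0], 0],
    [[-3.05, 5.0, 0], 0],
    [[0, 0, 0], -7.9],
    [[0, 0, 0], -7.9],
    [[0, 0, 0], -8.0]
  ],
  "claw": 6,
  "force": 40
}}

```text
time_s: 1.35
ee_pos: [0.5004, 0.2496, 0.2309]
tcp_rot: [-2.235, -2.208, 0.001]
wrist_force: [-0.1, 1.1, 0.4]
opening: 0.702
```

```bash
cat > go.py <<'E'
import sys
from h import *
from scipy.spatial.transform import Rotation as Ro
def st(tgt=None,head=None):
    s=get_state(); R=Ro.from_rotvec(s["tcp_rot"]).as_matrix()
    h=np.degrees(np.arctan2(R[1,0],R[0,0]))
    print("t",round(s["time_s"],2),"pos mm",(s["ee_pos"]*1000).round(1),"head",h.round(2),"tilt",R[2,:2].round(4),"F",s["wrist_force"].round(1),"M",s["moment"].round(2),"open",round(s["opening"],3),"q",s["joint_positions"].round(2))
    if tgt is not None: print("shift cm",(R.T@(np.array(tgt)/1000-s["ee_pos"])*100).round(2))
    if head is not None: print("turn deg",((h-head+180)%360-180).round(2))
if __name__=="__main__":
    a=[float(x) for x in sys.argv[1:]]; st(a[:3] if len(a)>=3 else None,a[3] if len(a)>3 else None)
E
python3 go.py 412 -220 100 89.1
```

```text
t 1.35 pos mm [500.4 249.6 230.9] head 89.3 tilt [-0.0004 -0.0007] F [-0.1  1.1  0.4] M [ 0.01  0.03 -0.01] open 0.702 q [-0.77  0.15  0.25  1.7  -0.04  1.3   1.05]
shift cm [-47.06  -8.25  13.12]
turn deg 0.2
```

>>> {"op": "drive_tool", "data": {
  "steps": [
    [[-5.9, -1.0, 0], 0],
    [[-5.9, -1.0, 0], 0],
    [[-5.9, -1.0, 0], 0],
    [[-5.9, -1.0, 0], 0],
    [[-5.9, -1.0, 0], 0],
    [[-5.9, -1.0, 0], 0],
    [[-5.9, -1.1, 0], 0],
    [[-5.8, -1.1, 0], 0],
    [[0, 0, 6.1], 0.2],
    [[0, 0, 6.1], 0]
  ]
}}

```text
time_s: 2.6
ee_pos: [0.411, -0.2203, 0.1084]
tcp_rot: [2.244, 2.196, 0.003]
wrist_force: [1.1, 2.2, -0.9]
opening: 0.703
```

```bash
python3 go.py 412 -220 12 89.1;  python3 - <<'E'
from h import *
p,d=grab_frame("side"); cv2.imwrite("pics/s1.png",p); crop("side",p,140,120,220,200,3,"pics/s1c.png")
E
```

```text
t 2.6 pos mm [ 411.  -220.3  108.4] head 88.77 tilt [0.0001 0.0026] F [ 1.1  2.2 -0.9] M [ 0.1  -0.07  0.02] open 0.703 q [-0.34  0.06  0.78  2.08 -0.05  1.02  2.01]
shift cm [0.03 0.07 9.64]
turn deg -0.33
```

View pics/s1c.png

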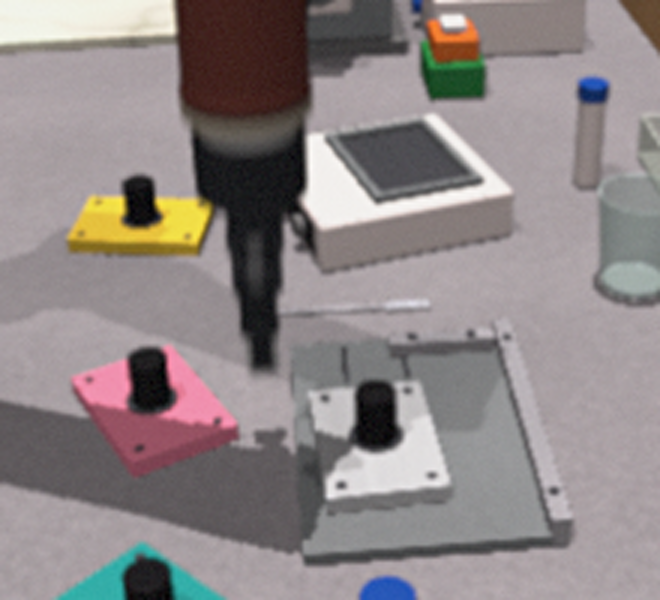

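>>> {"op": "drive_tool", "data": {
  "steps": [
    [[0, 0, 5.0], -0.3],
    [[0, 0, 3.7], 0],
    [[0, 0, 1.0], 0],
    [[0, 0, 0], 0],
    [[0, 0.6, 0], 0],
    [[0, 0.6, 0], 0],
    [[0, 0.4, 0], 0],
    [[0, 0.4, 0], 0],
    [[0, 0.4, 0], 0],
    [[0, 0.4, 0], 0]
  ]
}}

```text
time_s: 3.9
ee_pos: [0.438, -0.2197, 0.012]
tcp_rot: [-2.236, -2.204, 0.001]
wrist_force: [-4.2, 1.7, 3.8]
opening: 0.702
```

```bash
python3 go.py 496 -220 12 89.1
```

```text
t 3.9 pos mm [ 438.  -219.7   12. ] head 89.16 tilt [ 0.0008 -0.0021] F [-4.2  1.7  3.8] M [0.45 0.85 0.16] open 0.702 q [-0.27  0.31  0.73  2.1  -0.28  0.83  2.18]
shift cm [ 0.06  5.8  -0.01]
turn deg 0.06
```

>>> {"op": "drive_tool", "data": {
  "steps": [
    [[0, 0, -0.2], 0],
    [[0, 0.4, 0], 0],
    [[0, 0.4, 0], 0],
    [[0, 0.4, 0], 0],
    [[0, 0.4, 0], 0],
    [[0, 0.4, 0], 0],
    [[0, 0.4, 0], 0],
    [[0, 0.4, 0], 0],
    [[0, 0.4, 0], 0],
    [[0, 0.4, 0], 0]
  ]
}}

```text
time_s: 5.15
ee_pos: [0.4751, -0.2206, 0.0143]
tcp_rot: [-2.238, -2.205, 0.0]
wrist_force: [-3.8, -0.5, 1.0]
opening: 0.705
```

```bash
python3 go.py 498 -220 14 89.1;  python3 - <<'E'
from h import *
p,d=grab_frame("side"); cv2.imwrite("pics/s2.png",p); crop("side",p,180,180,160,130,4,"pics/s2c.png")
E
```

```text
t 5.15 pos mm [ 475.1 -220.6   14.3] head 89.16 tilt [-0.     -0.0001] F [-3.8 -0.5  1. ] M [-0.02  0.73 -0.  ] open 0.705 q [-0.25  0.37  0.7   2.02 -0.32  0.86  2.18]
shift cm [0.09 2.29 0.03]
turn deg 0.06
```

View pics/s2c.png

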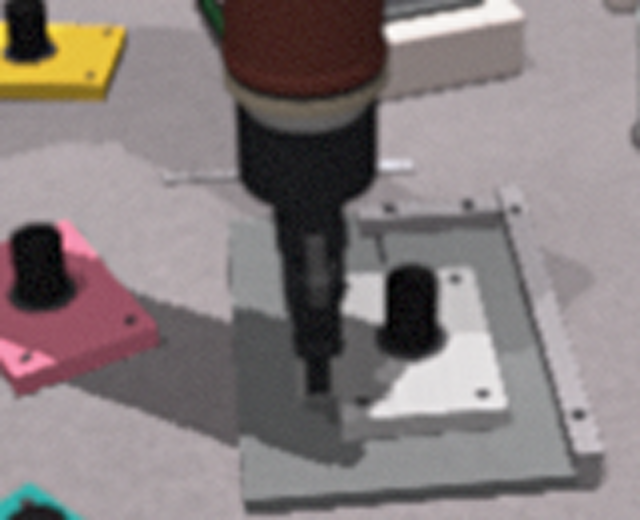

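>>> {"op": "drive_tool", "data": {
  "steps": [
    [[0, 0.35, 0], 0],
    [[0, 0.35, 0], 0],
    [[0, 0.35, 0], 0],
    [[0, 0.35, 0], 0],
    [[0, 0.3, 0], 0],
    [[0, 0.2, 0], 0],
    [[0, 0.15, 0], 0],
    [[0, 0.1, 0], 0],
    [[0, 0.1, 0], 0],
    [[0, 0.1, 0], 0]
  ]
}}

```text
time_s: 6.45
ee_pos: [0.4983, -0.221, 0.0144]
tcp_rot: [-2.238, -2.205, 0.0]
wrist_force: [-5.5, 1.2, 3.5]
opening: 0.699
```

```bash
python3 go.py 504 -220 14 89.1
```

```text
t 6.45 pos mm [ 498.3 -221.    14.4] head 89.15 tilt [ 0.     -0.0001] F [-5.5  1.2  3.5] M [-0.01  0.99 -0.  ] open 0.699 q [-0.24  0.41  0.69  1.97 -0.34  0.88  2.18]
shift cm [0.11 0.57 0.04]
turn deg 0.05
```

>>> {"op": "drive_tool", "data": {
  "steps": [
    [[0, 0.1, 0], 0],
    [[0, 0.1, 0], 0],
    [[0, 0.1, 0], 0],
    [[0, 0.1, 0], 0]
  ]
}}

```text
time_s: 6.95
ee_pos: [0.5023, -0.2211, 0.0143]
tcp_rot: [-2.238, -2.205, 0.0]
wrist_force: [-5.4, -0.2, 2.3]
opening: 0.707
```

```bash
python3 go.py 504 -220 14 89.1
```

```text
t 6.95 pos mm [ 502.3 -221.1   14.3] head 89.16 tilt [-0.     -0.0001] F [-5.4 -0.2  2.3] M [0.03 1.07 0.02] open 0.707 q [-0.24  0.42  0.69  1.96 -0.34  0.88  2.18]
shift cm [0.11 0.17 0.03]
turn deg 0.06
```

>>> {"op": "drive_tool", "data": {
  "steps": [
    [[0, 0.1, 0], 0],
    [[0, 0.1, 0], 0],
    [[0, 0.1, 0], 0]
  ]
}}

```text
time_s: 7.32
ee_pos: [0.5045, -0.2211, 0.0142]
tcp_rot: [-2.237, -2.204, 0.001]
wrist_force: [-11.3, -0.2, 8.8]
opening: 0.704
```

```bash
python3 go.py 504 -220 14 89.1
python3 - <<'E'
from h import *
p,d=grab_frame("side"); cv2.imwrite("pics/s3.png",p); crop("side",p,210,200,140,120,5,"pics/s3c.png")
E
```

```text
t 7.33 pos mm [ 504.5 -221.1   14.2] head 89.15 tilt [ 0.0004 -0.0017] F [-11.3  -0.2   8.8] M [ 0.22  2.26 -0.06] open 0.704 q [-0.24  0.42  0.69  1.95 -0.34  0.88  2.18]
shift cm [ 0.1  -0.05  0.02]
turn deg 0.05
```

View pics/s3c.png

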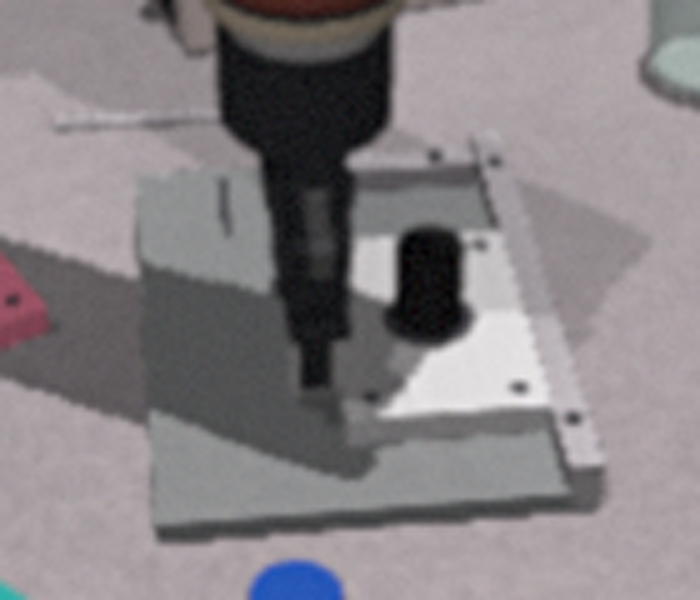

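>>> {"op": "drive_tool", "data": {
  "steps": [
    [[0, -1.0, 0], 0],
    [[0, -2.0, 0], 0],
    [[0, 0, -5.0], 0],
    [[0, 0, -5.0], 0],
    [[-3.5, 2.9, 0], 0],
    [[-3.5, 2.9, 0], 0],
    [[-3.2, 2.9, 0], 0],
    [[0, 0, 0], 10.0],
    [[0, 0, 0], 10.0],
    [[0, 0, 0], 10.0]
  ]
}}

```text
time_s: 8.62
ee_pos: [0.5613, -0.324, 0.1144]
tcp_rot: [2.735, 1.542, 0.001]
wrist_force: [-0.5, 0.3, -0.5]
opening: 0.7
```

>>> {"op": "drive_tool", "data": {
  "steps": [
    [[0, 0, 0], 10.0],
    [[0, 0, 0], 10.0],
    [[0, 0, 0], 10.0],
    [[0, 0, 0], 10.0],
    [[0, 0, 0], 10.0],
    [[0, 0, 0], 10.0]
  ],
  "claw": 4
}}

```text
time_s: 9.38
ee_pos: [0.5615, -0.3237, 0.1144]
tcp_rot: [3.141, -0.031, 0.003]
wrist_force: [0.0, -0.0, -0.2]
opening: 0.467
```

```bash
python3 go.py 560 -322 15 -0.85
python3 - <<'E'
from h import *
p,d=grab_frame("top"); cv2.imwrite("pics/t4.png",p); crop("top",p,260,170,160,110,5,"pics/t4c.png")
E
```

```text
t 9.38 pos mm [ 561.5 -323.7  114.4] head -1.14 tilt [0.0016 0.0005] F [ 0.  -0.  -0.2] M [ 0.04 -0.04 -0.02] open 0.467 q [-0.31  0.65  1.1   1.65 -0.61  1.23  0.9 ]
shift cm [-0.17 -0.18  9.94]
turn deg -0.29
```

View pics/t4c.png

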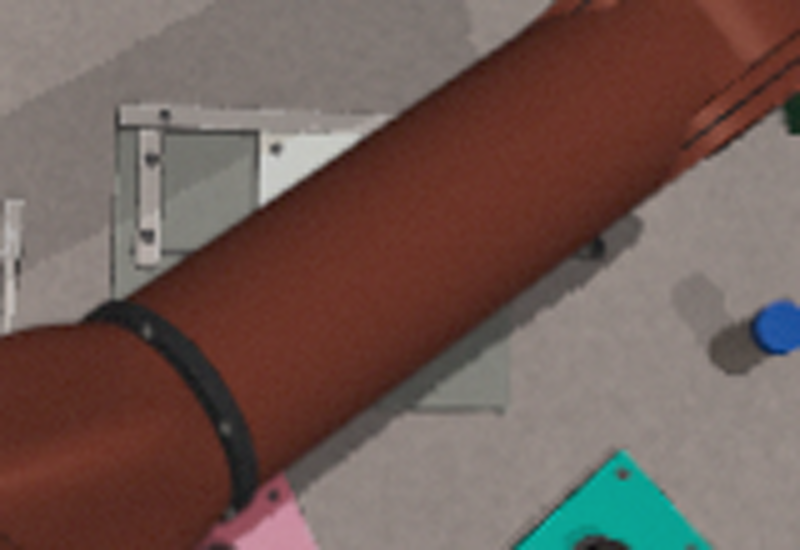

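>>> {"op": "drive_tool", "data": {
  "steps": [
    [[-0.1, 0, 5.0], -0.3],
    [[0, 0, 3.9], 0],
    [[0, 0, 1.0], 0],
    [[0, -0.7, 0], 0],
    [[0, -0.7, 0], 0],
    [[0, -0.4, 0], 0],
    [[0, -0.4, 0], 0],
    [[0, -0.3, 0], 0],
    [[0, -0.3, 0], 0],
    [[0, -0.3, 0], 0]
  ]
}}

```text
time_s: 10.68
ee_pos: [0.56, -0.2936, 0.0156]
tcp_rot: [3.14, -0.016, 0.0]
wrist_force: [-0.1, -3.5, 0.7]
opening: 0.467
```

```bash
python3 go.py 560 -240 15 -0.85
python3 - <<'E'
from h import *
p,d=grab_frame("side"); cv2.imwrite("pics/s5.png",p); crop("side",p,200,200,160,120,4.5,"pics/s5c.png")
E
```

```text
t 10.68 pos mm [ 560.  -293.6   15.6] head -0.58 tilt [0.0003 0.0012] F [-0.1 -3.5  0.7] M [-0.71 -0.03 -0.03] open 0.467 q [-0.32  0.73  1.01  1.76 -0.7   1.06  0.94]
shift cm [-0.05 -5.36  0.05]
turn deg 0.27
```

View pics/s5c.png

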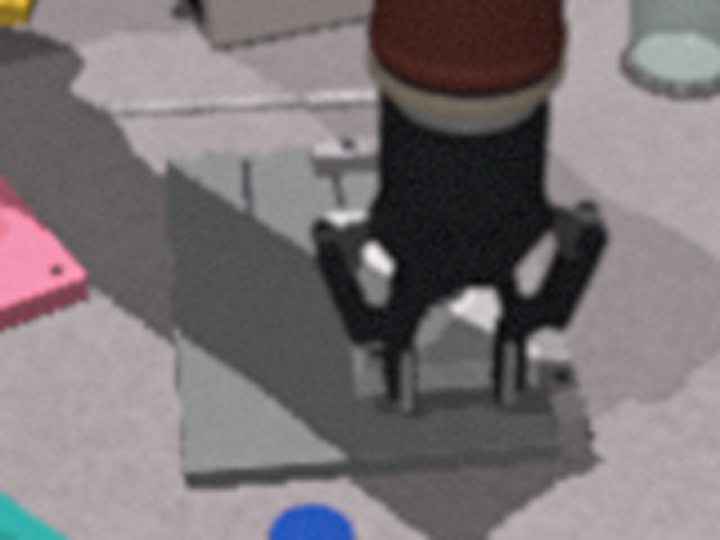

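>>> {"op": "drive_tool", "data": {
  "steps": [
    [[0, -0.4, 0], 0.3],
    [[0, -0.4, 0], 0],
    [[0, -0.4, 0], 0],
    [[0, -0.4, 0], 0],
    [[0, -0.4, 0], 0],
    [[0, -0.4, 0], 0],
    [[0, -0.4, 0], 0],
    [[0, -0.4, 0], 0],
    [[0, -0.4, 0], 0],
    [[0, -0.4, 0], 0]
  ]
}}

```text
time_s: 11.98
ee_pos: [0.5607, -0.2529, 0.0155]
tcp_rot: [3.141, -0.023, 0.0]
wrist_force: [0.2, -4.9, 4.0]
opening: 0.469
```

>>> {"op": "drive_tool", "data": {
  "steps": [
    [[0, -0.2, 0], 0],
    [[0, -0.2, 0], 0],
    [[0, -0.1, 0], 0],
    [[0, -0.1, 0], 0],
    [[0, -0.1, 0], 0]
  ]
}}

```text
time_s: 12.6
ee_pos: [0.5608, -0.246, 0.0155]
tcp_rot: [3.141, -0.023, 0.0]
wrist_force: [0.0, -5.1, 3.3]
opening: 0.463
```

```bash
python3 go.py 560 -238 15 -0.85
```

```text
t 12.6 pos mm [ 560.8 -246.    15.5] head -0.85 tilt [0.0002 0.0004] F [ 0.  -5.1  3.3] M [-1.1   0.05  0.01] open 0.463 q [-0.42  0.7   1.03  1.81 -0.7   1.04  0.87]
shift cm [-0.09 -0.8   0.05]
turn deg -0.0
```

>>> {"op": "drive_tool", "data": {
  "steps": [
    [[0, -0.15, 0], 0],
    [[0, -0.15, 0], 0],
    [[0, -0.1, 0], 0],
    [[0, -0.1, 0], 0],
    [[0, -0.1, 0], 0]
  ]
}}

```text
time_s: 13.22
ee_pos: [0.5609, -0.24, 0.0155]
tcp_rot: [3.141, -0.023, 0.0]
wrist_force: [0.2, -5.2, 3.2]
opening: 0.464
```

```bash
python3 go.py 560 -238 15 -0.85
```

```text
t 13.22 pos mm [ 560.9 -240.    15.5] head -0.85 tilt [0.0002 0.0004] F [ 0.2 -5.2  3.2] M [-1.08  0.02  0.05] open 0.464 q [-0.43  0.7   1.03  1.82 -0.7   1.04  0.86]
shift cm [-0.09 -0.2   0.05]
turn deg 0.0
```

>>> {"op": "drive_tool", "data": {
  "steps": [
    [[0, -0.1, 0], 0],
    [[0, -0.1, 0], 0],
    [[0, -0.1, 0], 0]
  ]
}}

```text
time_s: 13.6
ee_pos: [0.5609, -0.237, 0.0155]
tcp_rot: [3.141, -0.023, 0.0]
wrist_force: [0.5, -4.3, 3.6]
opening: 0.471
```

>>> {"op": "drive_tool", "data": {
  "steps": [
    [[0, -0.1, 0], 0],
    [[0, 0, 0], 0]
  ]
}}

```text
time_s: 13.85
ee_pos: [0.5609, -0.236, 0.0155]
tcp_rot: [3.141, -0.023, 0.0]
wrist_force: [0.5, -5.5, 3.7]
opening: 0.472
```

```bash
python3 go.py 560 -238 15 -0.85
python3 - <<'E'
from h import *
p,d=grab_frame("side"); cv2.imwrite("pics/s6.png",p); crop("side",p,210,200,140,120,5,"pics/s6c.png")
E
```

```text
t 13.85 pos mm [ 560.9 -236.    15.5] head -0.85 tilt [0.0002 0.0004] F [ 0.5 -5.5  3.7] M [-1.06  0.   -0.01] open 0.472 q [-0.44  0.7   1.03  1.82 -0.69  1.04  0.86]
shift cm [-0.09  0.2   0.05]
turn deg 0.0
```

View pics/s6c.png

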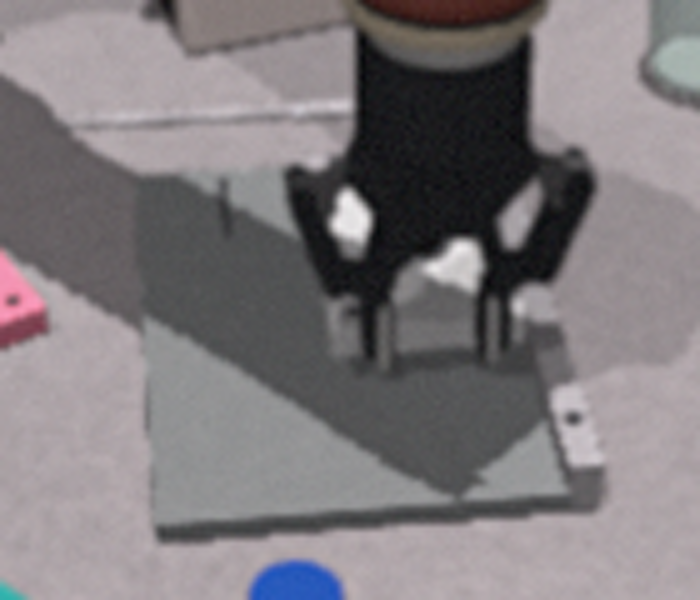

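Not at the stop yet, as the force is still at sliding level. I'll keep going in 1 mm rows.

>>> {"op": "drive_tool", "data": {
  "steps": [
    [[0, -0.1, 0], 0],
    [[0, -0.1, 0], 0]
  ]
}}

```text
time_s: 14.15
ee_pos: [0.5608, -0.2359, 0.0156]
tcp_rot: [3.138, -0.025, 0.001]
wrist_force: [2.1, -13.7, -2.0]
opening: 0.467
```

>>> {"op": "drive_tool", "data": {
  "steps": [
    [[0, -0.1, 0], 0],
    [[0, -0.1, 0], 0]
  ]
}}

```text
time_s: 14.4
ee_pos: [0.5607, -0.2359, 0.0159]
tcp_rot: [3.135, -0.027, 0.002]
wrist_force: [1.8, -18.5, -2.7]
opening: 0.47
```

>>> {"op": "drive_tool", "data": {
  "steps": [
    [[0, 0.5, 0], 0],
    [[0, 2.0, 0], 0],
    [[0, 0, -5.0], 0],
    [[0, 0, -5.0], 0],
    [[-4.3, -2.3, 0], 0],
    [[-4.3, -2.3, 0], 0],
    [[-4.3, -2.4, 0], 0],
    [[0, 0, 0], 0]
  ],
  "claw": 0
}}

```text
time_s: 15.4
ee_pos: [0.4392, -0.1851, 0.1175]
tcp_rot: [-3.133, 0.02, -0.002]
wrist_force: [-0.5, -0.4, -0.7]
opening: -0.0
```

```bash
python3 go.py 460 -163 15 -0.85
python3 - <<'E'
from h import *
p,d=grab_frame("top"); cv2.imwrite("pics/t7.png",p); crop("top",p,260,170,120,90,6,"pics/t7c.png")
p,d=grab_frame("side"); cv2.imwrite("pics/s7.png",p); crop("side",p,210,200,140,120,5,"pics/s7c.png")
E
```

```text
t 15.4 pos mm [ 439.2 -185.1  117.5] head -0.73 tilt [ 0.0013 -0.0082] F [-0.5 -0.4 -0.7] M [0.05 0.   0.03] open -0.0 q [-0.92  0.21  1.37  2.06 -0.25  1.06  0.56]
shift cm [ 2.04 -2.16 10.27]
turn deg 0.12
```

View pics/t7c.png

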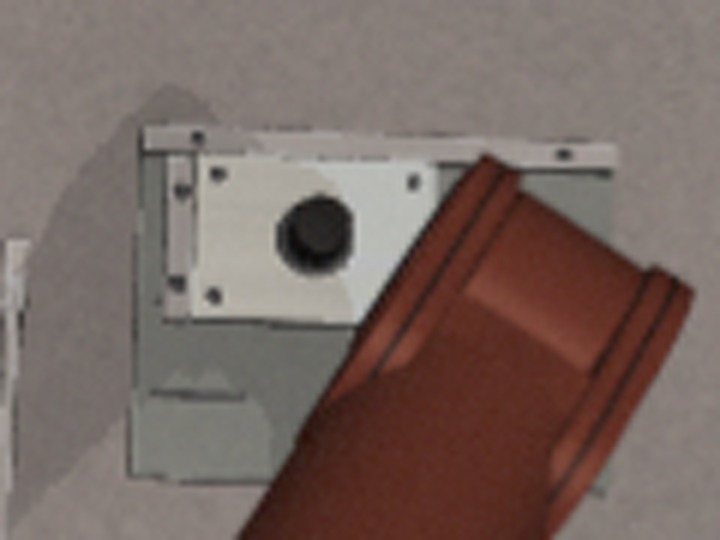

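View pics/s7c.png

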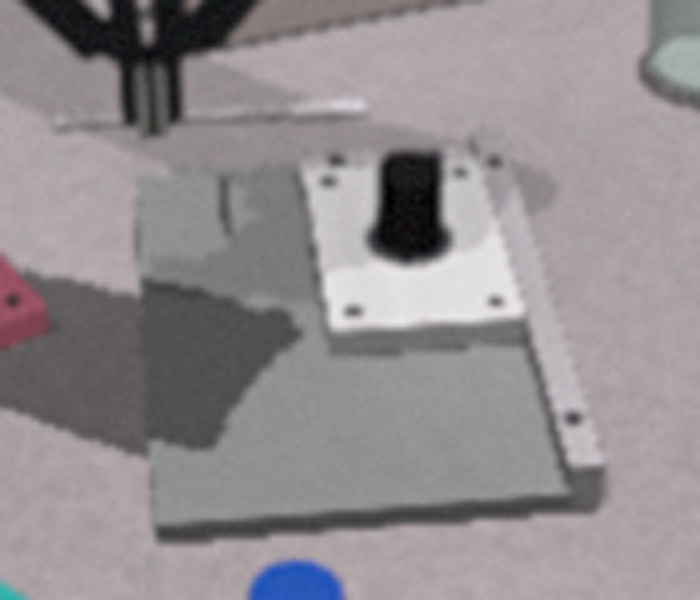

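>>> {"op": "drive_tool", "data": {
  "steps": [
    [[0, 0, 0], -10],
    [[0, 0, 0], -10],
    [[0, 0, 0], -10],
    [[0, 0, 0], -10],
    [[0, 0, 0], -10],
    [[0, 0, 0], -10],
    [[0, 0, 0], -10],
    [[0, 0, 0], -10],
    [[0, 0, 0], -9.9]
  ],
  "claw": 6
}}

```text
time_s: 16.62
ee_pos: [0.4407, -0.1909, 0.1175]
tcp_rot: [2.237, 2.204, -0.008]
wrist_force: [-0.1, 0.5, -0.4]
opening: 0.7
```

```bash
python3 go.py 482 -163 14 89.15
```

```text
t 16.62 pos mm [ 440.7 -190.9  117.5] head 89.14 tilt [-0.0043 -0.0025] F [-0.1  0.5 -0.4] M [-0.    0.    0.03] open 0.7 q [-0.67  0.11  1.06  2.04 -0.11  1.05  1.99]
shift cm [ 2.89  4.11 10.32]
turn deg -0.01
```

>>> {"op": "drive_tool", "data": {
  "steps": [
    [[2.9, 4.1, 0], 0],
    [[0, 0, 5.0], 0],
    [[0, 0, 4.3], 0],
    [[0, 0, 1.0], 0],
    [[0, 0.7, 0], 0],
    [[0, 0.6, 0], 0],
    [[0, 0.3, 0], 0],
    [[0, 0.2, 0], 0],
    [[0, 0.1, 0], 0],
    [[0, 0.1, 0], 0]
  ]
}}

```text
time_s: 17.88
ee_pos: [0.502, -0.1621, 0.0152]
tcp_rot: [2.241, 2.199, -0.001]
wrist_force: [-0.8, -0.8, -0.6]
opening: 0.7
```

```bash
python3 go.py 505 -163 14 89.15
```

```text
t 17.88 pos mm [ 502.  -162.1   15.2] head 88.9 tilt [-0.0018  0.0005] F [-0.8 -0.8 -0.6] M [-0.02 -0.    0.04] open 0.7 q [-0.52  0.44  0.89  2.02 -0.43  0.89  2.16]
shift cm [-0.08  0.3   0.12]
turn deg -0.25
```

>>> {"op": "drive_tool", "data": {
  "steps": [
    [[0, 0.1, 0], -0.2],
    [[0, 0.1, 0], 0],
    [[0, 0.1, 0], 0],
    [[0, 0.05, 0], 0]
  ]
}}

```text
time_s: 18.38
ee_pos: [0.5051, -0.1623, 0.0149]
tcp_rot: [2.238, 2.203, -0.003]
wrist_force: [-3.4, 0.2, 2.4]
opening: 0.701
```

>>> {"op": "drive_tool", "data": {
  "steps": [
    [[0, 0.1, 0], 0],
    [[0, 0.0, 0], 0]
  ]
}}

```text
time_s: 18.62
ee_pos: [0.5053, -0.1623, 0.0148]
tcp_rot: [-2.239, -2.203, 0.004]
wrist_force: [-5.3, 0.9, 4.7]
opening: 0.705
```

>>> {"op": "drive_tool", "data": {
  "steps": [
    [[0, 0.1, 0], 0],
    [[0, 0.1, 0], 0]
  ]
}}

```text
time_s: 18.88
ee_pos: [0.5054, -0.1623, 0.0144]
tcp_rot: [-2.237, -2.201, 0.006]
wrist_force: [-15.7, 2.1, 12.2]
opening: 0.701
```

>>> {"op": "drive_tool", "data": {
  "steps": [
    [[0, 0.1, 0], 0],
    [[0, 0.0, 0], 0]
  ]
}}

```text
time_s: 19.12
ee_pos: [0.5054, -0.1623, 0.0142]
tcp_rot: [-2.236, -2.199, 0.008]
wrist_force: [-17.2, 1.4, 13.3]
opening: 0.703
```

>>> {"op": "drive_tool", "data": {
  "steps": [
    [[0, -0.5, 0], 0],
    [[0, -2.5, 0], 0],
    [[0, -2.5, 0], 0],
    [[0, 0, -5.0], 0],
    [[0, 0, -5.0], 0],
    [[-3.0, 0, 0], 0],
    [[0, 0, 0], 0],
    [[0, 0, 0], 0]
  ]
}}

```text
time_s: 20.12
ee_pos: [0.4538, -0.191, 0.1147]
tcp_rot: [2.239, 2.202, -0.002]
wrist_force: [0.4, 0.7, 0.7]
opening: 0.7
```

```bash
python3 go.py 560 -163 120 89.15
python3 - <<'E'
from meas import *
p,d=grab_frame("top"); cv2.imwrite("pics/t8.png",p); crop("top",p,260,170,120,90,6,"pics/t8c.png")
S=4
P=cv2.resize(p,None,fx=S,fy=S,interpolation=cv2.INTER_LINEAR)
hs=cv2.cvtColor(P,cv2.COLOR_BGR2GRAY)
m=big((hs<70).astype(np.uint8),[b*S for b in (300,195,325,222)])
k,l,s,c=cv2.connectedComponentsWithStats(m); i=1+s[1:,4].argmax(); print("dark blob",s[i]/S,c[i]/S)
E
```

```text
t 20.12 pos mm [ 453.8 -191.   114.7] head 89.07 tilt [-0.002  -0.0002] F [0.4 0.7 0.7] M [0.02 0.02 0.01] open 0.7 q [-0.69  0.18  1.1   2.02 -0.18  1.04  2.05]
shift cm [ 2.97 10.57 -0.53]
turn deg -0.08
dark blob [306.5  203.    11.75  12.   455.  ] [312.53736264 208.94903846]
```

View pics/t8c.png

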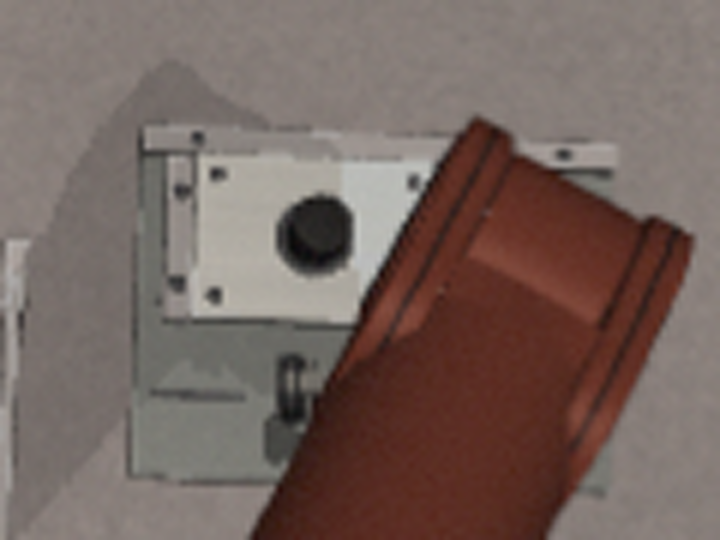

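```bash
python3 - <<'E'
from h import *
print(onz("top",[(313.2,208.5),(312.6,208.9)],.070)*1000)
# side view: knob from s7
p=cv2.imread("pics/s7.png"); g=p.max(2); m=np.zeros_like(g); m[225:256,280:305]=(g[225:256,280:305]<60); 
k,l,s,c=cv2.connectedComponentsWithStats(m); i=1+s[1:,4].argmax(); print(s[i])
x,y,w,h,_=s[i]; top=np.where(l==i)
row=top[1][top[0]==y+4]; u=(row.min()+row.max())/2; 
print(u, onz("side",[(u,y+3)],.070)*1000, onz("side",[(c[i][0],c[i][1])],.045)*1000)
E
python3 go.py 560.5 -160.5 122 89.15
```

```text
[[ 555.33374996 -160.76525818   70.        ]
 [ 554.00629206 -158.88520748   70.        ]]
[285 231  14  21 238]
292.0 [[ 561.17205263 -165.00695794   70.        ]] [[ 561.92835911 -157.89910896   45.        ]]
t 20.18 pos mm [ 453.7 -190.8  114.6] head 89.1 tilt [-0.002  -0.0006] F [ 0.1 -0.4  0.2] M [-0.05 -0.04 -0.03] open 0.703 q [-0.69  0.18  1.1   2.02 -0.18  1.04  2.05]
shift cm [ 3.2  10.63 -0.75]
turn deg -0.05
```

>>> {"op": "drive_tool", "data": {
  "steps": [
    [[1.6, 5.0, -0.7], -0.05],
    [[1.6, 5.6, 0], 0],
    [[0, 0, 3.0], 0],
    [[0, 0, 3.0], 0],
    [[0, 0, 0], 0]
  ],
  "claw": 8.5
}}

```text
time_s: 20.8
ee_pos: [0.5586, -0.1603, 0.0596]
tcp_rot: [-2.236, -2.204, 0.008]
wrist_force: [0.7, -0.2, 0.8]
opening: 0.996
```

```bash
python3 go.py 560.5 -160.5 32 89.15
python3 - <<'E'
from h import *
p,d=grab_frame("side"); cv2.imwrite("pics/s9.png",p); crop("side",p,200,160,160,150,4,"pics/s9c.png")
E
```

```text
t 20.8 pos mm [ 558.6 -160.3   59.6] head 89.15 tilt [-0.0022 -0.0049] F [ 0.7 -0.2  0.8] M [-0.03  0.04 -0.01] open 0.996 q [-0.53  0.5   0.93  1.85 -0.46  1.03  2.14]
shift cm [-0.02  0.2   2.76]
turn deg 0.0
```

View pics/s9c.png

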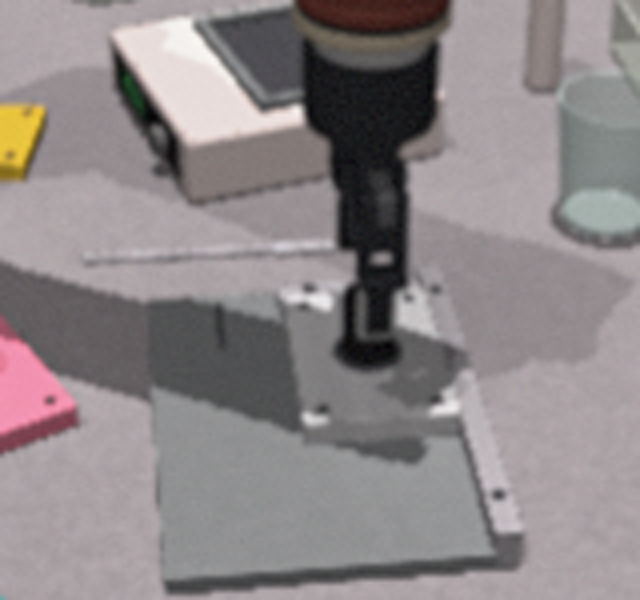

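>>> {"op": "drive_tool", "data": {
  "steps": [
    [[0, 0.15, 1.5], 0],
    [[0, 0, 1.2], 0],
    [[0, 0, 0], 0]
  ]
}}

```text
time_s: 21.22
ee_pos: [0.5614, -0.1608, 0.0342]
tcp_rot: [2.237, 2.205, -0.003]
wrist_force: [-0.7, -0.6, 0.3]
opening: 0.994
```

>>> {"op": "drive_tool", "data": {
  "steps": [
    [[0, 0, 0], 0],
    [[0, 0, 0], 0],
    [[0, 0, 0], 0],
    [[0, 0, 0], 0],
    [[0, 0, 0], 0],
    [[0, 0, 0], 0]
  ],
  "claw": 2.5,
  "force": 50
}}

```text
time_s: 21.98
ee_pos: [0.5622, -0.1609, 0.0356]
tcp_rot: [2.237, 2.204, -0.001]
wrist_force: [-1.5, 1.5, 5.9]
opening: 0.357
```

```bash
python3 go.py
```

```text
t 21.98 pos mm [ 562.2 -160.9   35.6] head 89.15 tilt [-0.0015  0.0008] F [-1.5  1.5  5.9] M [ 0.31  0.33 -0.05] open 0.357 q [-0.51  0.53  0.9   1.87 -0.5   0.98  2.17]
```

>>> {"op": "drive_tool", "data": {
  "steps": [
    [[0, 0, -0.3], 0],
    [[0, 0, -0.6], 0],
    [[0, 0, -1.2], 0],
    [[0, 0, -2.0], 0],
    [[0, 0, -2.5], 0],
    [[0, 0, -2.0], 0],
    [[0, 0, -1.0], 0],
    [[0, 0, 0], 0]
  ]
}}

```text
time_s: 22.98
ee_pos: [0.5623, -0.1608, 0.1317]
tcp_rot: [2.236, 2.204, -0.0]
wrist_force: [-0.3, -0.0, -4.6]
opening: 0.363
```

```bash
python3 go.py 560.7 194.8 132 104.7
python3 - <<'E'
from h import *
p,d=grab_frame("side"); cv2.imwrite("pics/s10.png",p); crop("side",p,200,130,180,180,3.3,"pics/s10c.png")
E
```

```text
t 22.98 pos mm [ 562.3 -160.8  131.7] head 89.16 tilt [-0.0018  0.0015] F [-0.3 -0.  -4.6] M [0.02 0.02 0.02] open 0.363 q [-0.59  0.41  1.    1.79 -0.38  1.15  2.08]
shift cm [35.56 -0.68 -0.1 ]
turn deg -15.54
```

View pics/s10c.png

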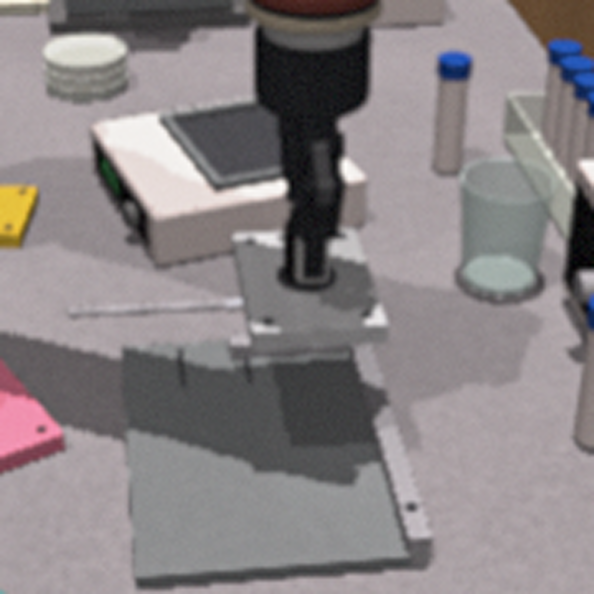

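>>> {"op": "drive_tool", "data": {
  "steps": [
    [[2.0, 0, 0], 0],
    [[3.5, 0, 0], 0],
    [[4.5, 0, 0], 0],
    [[5.0, -0.2, 0], 0],
    [[5.0, -0.2, 0], 0],
    [[5.0, -0.2, 0], 0],
    [[4.5, -0.1, 0], 0],
    [[3.0, 0, 0], 0],
    [[2.0, 0, 0], 0],
    [[1.0, 0, 0], 0]
  ]
}}

```text
time_s: 24.28
ee_pos: [0.56, 0.1946, 0.1297]
tcp_rot: [2.236, 2.204, -0.004]
wrist_force: [0.7, 0.4, -4.9]
opening: 0.36
```

>>> {"op": "drive_tool", "data": {
  "steps": [
    [[0, 0, 0], -4],
    [[0, 0, 0], -4],
    [[0, 0, 0], -4],
    [[0, 0, 0], -3.5],
    [[0, 0, 0], 0],
    [[0, 0, 0], 0]
  ]
}}

```text
time_s: 25.02
ee_pos: [0.5604, 0.1934, 0.1303]
tcp_rot: [1.922, 2.483, -0.003]
wrist_force: [-0.2, 0.3, -4.1]
opening: 0.363
```

```bash
python3 go.py 560.7 194.8 95 104.7
python3 - <<'E'
from h import *
p,d=grab_frame("side"); cv2.imwrite("pics/s11.png",p); crop("side",p,200,110,140,110,5,"pics/s11c.png")
p,d=grab_frame("top"); cv2.imwrite("pics/t11.png",p); crop("top",p,150,160,110,90,6,"pics/t11c.png")
E
```

```text
t 25.02 pos mm [560.4 193.4 130.3] head 104.5 tilt [-0.0022 -0.0004] F [-0.2  0.3 -4.1] M [ 0.02 -0.06 -0.01] open 0.363 q [-1.12  0.39  0.88  1.77 -0.33  1.14  1.7 ]
shift cm [0.14 0.07 3.53]
turn deg -0.2
```

View pics/s11c.png

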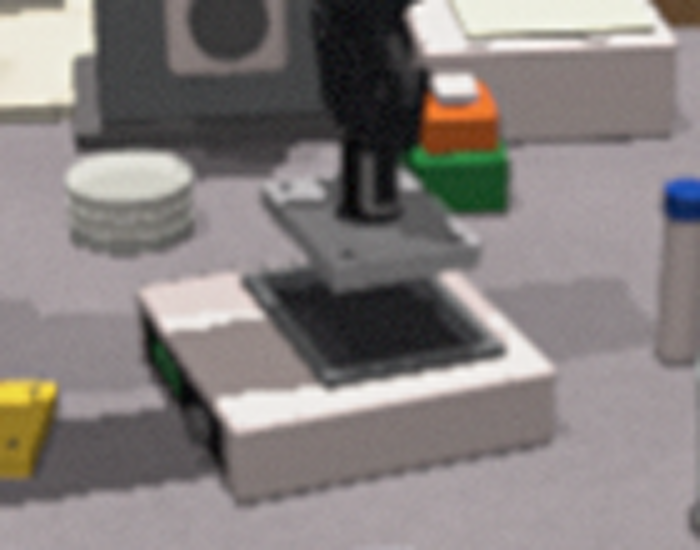

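View pics/t11c.png

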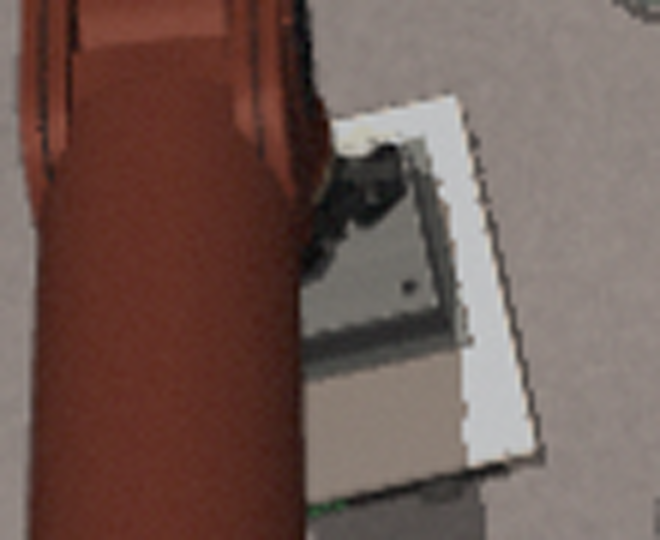

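Run:
```python
from h import *
t=np.radians(14.5); R=np.array([[np.cos(t),-np.sin(t)],[np.sin(t),np.cos(t)]])
u=lambda x0,y0,s,a:[(x0+(x+.5)/s-.5,y0+(y+.5)/s-.5) for x,y in a]
zt=.130-.0356+.028
print("zt",zt)
X=onz("top",u(150,160,6,[(439,310)]),zt)[0]*1000; print("top corner",X, "pred",np.array([560.4,193.4])+R@[-45,-65], "implied centre",X[:2]-R@[-45,-65])
Y=onz("side",u(200,110,5,[(327,267),(478,247),(262,193)]),zt)*1000
for y,c in zip(Y,[(-45,-65),(45,-65),(-45,65)]): print("side",y,"implied centre",y[:2]-R@c)
# pocket rim in the side view: outer top corners
Q=onz("side",u(200,110,5,[(326,375),(502,347)]),.058)*1000
t=np.radians(14.7); R=np.array([[np.cos(t),-np.sin(t)],[np.sin(t),np.cos(t)]])
for y,c in zip(Q,[(-57,-77),(57,-77)]): print("pocket side",y,"implied",y[:2]-R@c)
```

```text
zt 0.12240000000000001
top corner [529.01845644 117.22119874 122.4       ] pred [533.10805645 119.20330319] implied centre [556.31039999 191.41789554]
side [527.61717876 119.74227495 122.4       ] implied centre [554.90912231 193.93897175]
side [616.58501052 136.2476955  122.4       ] implied centre [556.74366644 187.91019194]
side [499.32339606 229.79771674 122.4       ] implied centre [559.16474014 178.1352203 ]
pocket side [525.46282253 111.47286966  58.        ] implied [561.05772271 200.41668947]
pocket side [632.01151483 134.06731962  58.        ] implied [557.33789119 194.08273374]
```

```bash
python3 go.py 563.2 195.5 88 104.7
```

```text
t 25.12 pos mm [560.3 193.8 130.3] head 104.57 tilt [-0.0022 -0.0003] F [-0.3 -0.4 -4.4] M [-0.02 -0.01  0.01] open 0.361 q [-1.12  0.39  0.88  1.77 -0.33  1.14  1.7 ]
shift cm [0.1  0.32 4.23]
turn deg -0.13
```

>>> {"op": "drive_tool", "data": {
  "steps": [
    [[0.1, 0.3, 0], -0.15],
    [[0, 0, 1.5], 0],
    [[0, 0, 1.5], 0],
    [[0, 0, 0.8], 0],
    [[0, 0, 0.4], 0],
    [[0, 0, 0], 0]
  ]
}}

```text
time_s: 25.88
ee_pos: [0.5629, 0.1957, 0.0881]
tcp_rot: [1.916, 2.488, -0.003]
wrist_force: [0.4, -0.1, -3.6]
opening: 0.36
```

```bash
python3 go.py 563.2 195.5 88 104.7
python3 - <<'E'
from h import *
p,d=grab_frame("side"); cv2.imwrite("pics/s12.png",p); crop("side",p,220,130,110,80,7,"pics/s12c.png")
p,d=grab_frame("top"); cv2.imwrite("pics/t12.png",p); crop("top",p,165,165,85,65,9,"pics/t12c.png")
E
```

```text
t 25.88 pos mm [562.9 195.7  88.1] head 104.79 tilt [-0.0022 -0.0005] F [ 0.4 -0.1 -3.6] M [ 0.02 -0.03  0.03] open 0.36 q [-1.08  0.45  0.85  1.8  -0.38  1.07  1.73]
shift cm [-0.03  0.02  0.01]
turn deg 0.09
```

View pics/s12c.png

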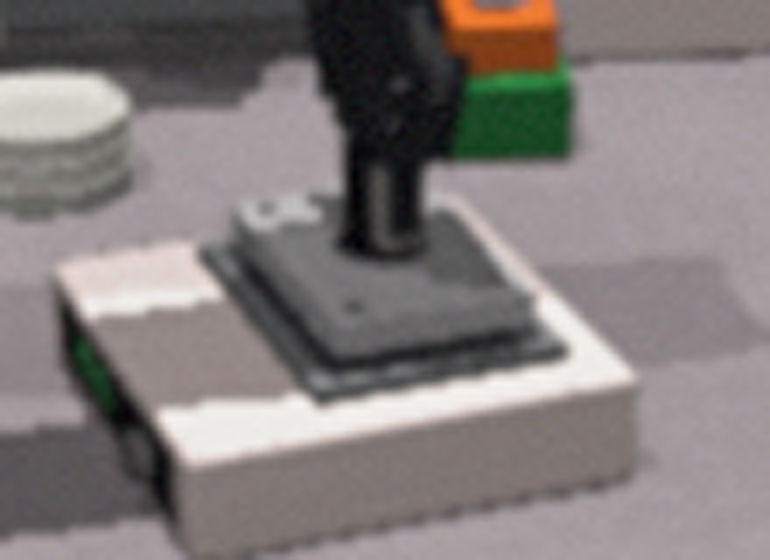

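View pics/t12c.png

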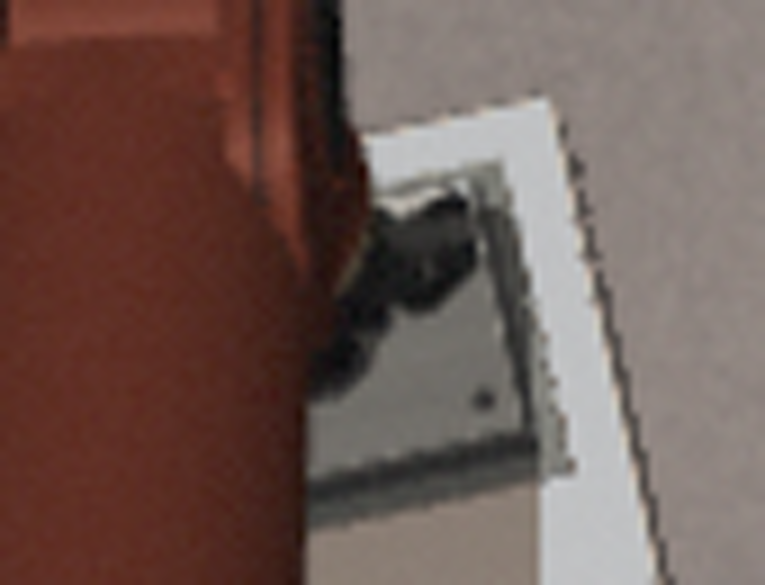

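Run:
```python
from h import *
t=np.radians(14.75); R=np.array([[np.cos(t),-np.sin(t)],[np.sin(t),np.cos(t)]])
u=lambda x0,y0,s,a:[(x0+(x+.5)/s-.5,y0+(y+.5)/s-.5) for x,y in a]
zb=.0881-.0236; zt=zb+.016
X=onz("top",u(165,165,9,[(523,433)]),zt)[0]*1000; print("top plate centre",X[:2]-R@[-45,-65])
# rim outer near-right corner z .05 base ; inner? outer corner px
for c,z,k in [((572,468),.05,(-57,-77)),((502,160),.058,(57,-77))]:
    X=onz("top",u(165,165,9,[c]),z)[0]*1000; print("top rim centre",X[:2]-R@k)
for c,k in [((333,362),(-45,-65)),((541,332),(45,-65)),((232,215),(-45,65))]:
    z=zt if k[1]>0 else zb
    X=onz("side",u(220,130,7,[c]),z)[0]*1000; print("side plate",X[:2]-R@k)
for c,k in [((318,388),(-57,-77)),((566,345),(57,-77)),((203,246),(-57,77))]:
    X=onz("side",u(220,130,7,[c]),.058)[0]*1000; print("side rim",X[:2]-R@k)
```

```text
top plate centre [559.39288333 194.97084965]
top rim centre [561.5991694  194.39874175]
top rim centre [559.67851387 194.02471663]
side plate [560.04467014 193.07050961]
side plate [562.61809815 186.78917611]
side plate [560.81309703 181.95507018]
side rim [561.29936233 197.92980053]
side rim [558.69873912 194.77761852]
side rim [563.24628545 190.82324341]
```

>>> {"op": "drive_tool", "data": {
  "steps": [
    [[-0.03, 0.06, 0.2], 0],
    [[0, 0, 0.3], 0],
    [[0, 0, 0.3], 0],
    [[0, 0, 0.2], 0]
  ]
}}

```text
time_s: 26.48
ee_pos: [0.5635, 0.1956, 0.078]
tcp_rot: [1.916, 2.488, -0.003]
wrist_force: [-0.1, -0.1, -4.8]
opening: 0.363
```

```bash
python3 go.py 563.2 195.5 73.6 104.7
python3 - <<'E'
from h import *
p,d=grab_frame("side"); cv2.imwrite("pics/s13.png",p); crop("side",p,220,130,110,80,7,"pics/s13c.png")
p,d=grab_frame("top"); cv2.imwrite("pics/t13.png",p); crop("top",p,165,165,85,65,9,"pics/t13c.png")
E
```

```text
t 26.48 pos mm [563.5 195.6  78. ] head 104.8 tilt [-0.0021 -0.0005] F [-0.1 -0.1 -4.8] M [ 0.02  0.04 -0.05] open 0.363 q [-1.07  0.46  0.84  1.8  -0.39  1.05  1.74]
shift cm [-0.01 -0.03  0.44]
turn deg 0.1
```

View pics/s13c.png

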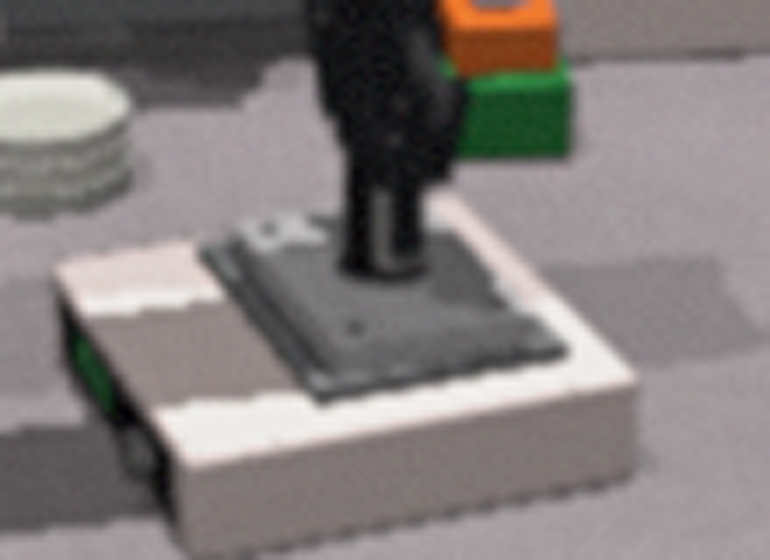

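View pics/t13c.png

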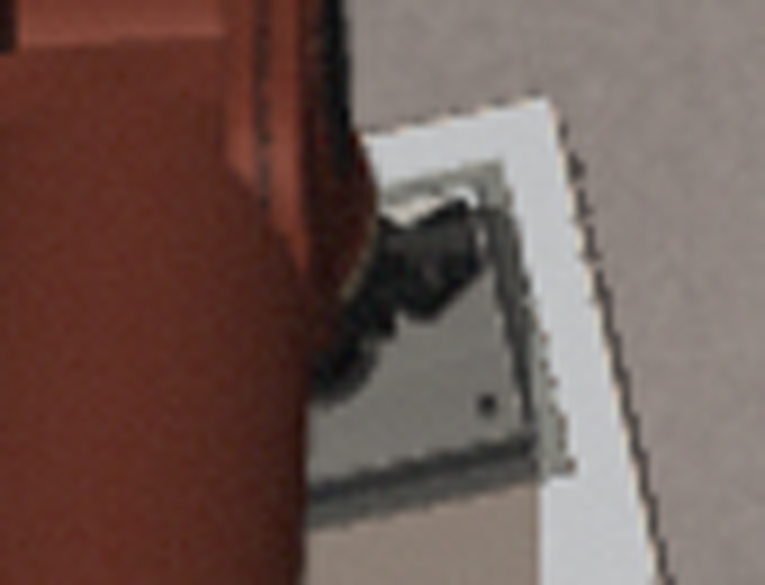

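>>> {"op": "drive_tool", "data": {
  "steps": [
    [[0, 0, 0.15], 0],
    [[0, 0, 0.1], 0],
    [[0, 0, 0.05], 0]
  ]
}}

```text
time_s: 26.95
ee_pos: [0.5636, 0.1956, 0.0753]
tcp_rot: [1.916, 2.488, -0.002]
wrist_force: [0.0, 0.1, -4.5]
opening: 0.358
```

>>> {"op": "drive_tool", "data": {
  "steps": [
    [[0, 0, 0.05], 0],
    [[0, 0, 0.05], 0]
  ]
}}

```text
time_s: 27.2
ee_pos: [0.5636, 0.1956, 0.0743]
tcp_rot: [1.916, 2.488, -0.002]
wrist_force: [0.2, -0.5, -4.8]
opening: 0.36
```

>>> {"op": "drive_tool", "data": {
  "steps": [
    [[0, 0, 0.05], 0],
    [[0, 0, 0.05], 0]
  ]
}}

```text
time_s: 27.45
ee_pos: [0.5636, 0.1956, 0.0736]
tcp_rot: [1.916, 2.488, -0.002]
wrist_force: [-4.4, -1.1, 3.4]
opening: 0.363
```

>>> {"op": "drive_tool", "data": {
  "steps": [
    [[0, 0, 0.05], 0],
    [[0, 0, 0.05], 0]
  ]
}}

```text
time_s: 27.7
ee_pos: [0.5636, 0.1957, 0.0735]
tcp_rot: [1.917, 2.489, -0.002]
wrist_force: [-9.9, -2.6, 15.6]
opening: 0.359
```

>>> {"op": "drive_tool", "data": {
  "steps": [
    [[0, 0, -0.08], 0],
    [[0, 0, 0], 0]
  ]
}}

```text
time_s: 27.95
ee_pos: [0.5637, 0.1956, 0.0736]
tcp_rot: [1.916, 2.488, -0.002]
wrist_force: [-4.6, -2.0, 7.3]
opening: 0.365
```

>>> {"op": "drive_tool", "data": {
  "steps": [
    [[0, 0, 0], 0],
    [[0, 0, 0], 0],
    [[0, 0, 0], 0],
    [[0, 0, 0], 0],
    [[0, 0, 0], 0]
  ],
  "claw": 7
}}

```text
time_s: 28.58
ee_pos: [0.5636, 0.1957, 0.0731]
tcp_rot: [1.916, 2.488, -0.002]
wrist_force: [-0.2, 0.3, 0.5]
opening: 0.819
```

>>> {"op": "drive_tool", "data": {
  "steps": [
    [[0, 0, -0.5], 0],
    [[0, 0, -2.0], 0],
    [[0, 0, -4.0], 0],
    [[0, 0, -4.0], 0],
    [[0, 0, -3.0], 0],
    [[-5, 0, 0], 0],
    [[-5, 0, 0], 0],
    [[-5, 0, 0], 0],
    [[-5, 0, 0], 0],
    [[0, 0, 0], 0]
  ]
}}

```text
time_s: 29.82
ee_pos: [0.615, -0.0034, 0.2105]
tcp_rot: [1.924, 2.478, -0.002]
wrist_force: [-0.4, 0.5, -0.5]
opening: 0.821
```

```bash
python3 go.py
python3 - <<'E'
from h import *
p,d=grab_frame("side"); cv2.imwrite("pics/s14.png",p); crop("side",p,220,130,110,80,7,"pics/s14c.png")
p,d=grab_frame("top"); cv2.imwrite("pics/t14.png",p)
E
```

```text
t 29.82 pos mm [615.   -3.4 210.5] head 104.34 tilt [-0.0043  0.0013] F [-0.4  0.5 -0.5] M [ 0.03 -0.04 -0.01] open 0.821 q [-0.81  0.39  0.96  1.62 -0.32  1.3   2.02]
```

View pics/s14c.png

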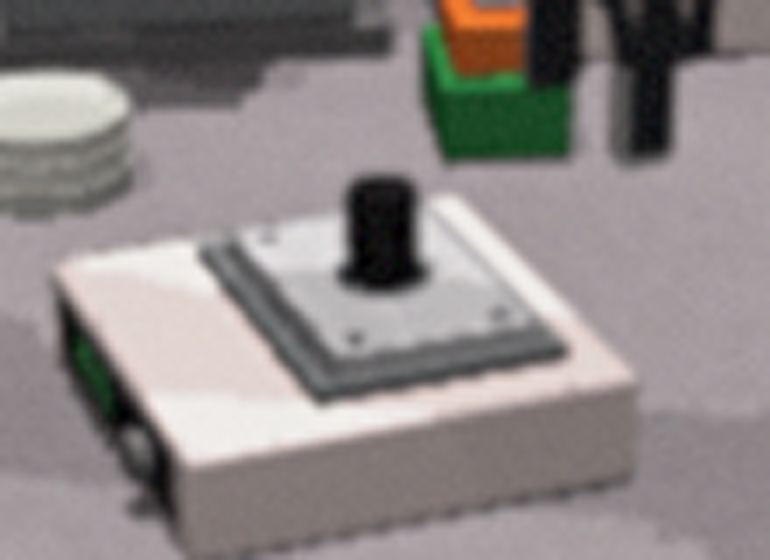

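View pics/t14.png

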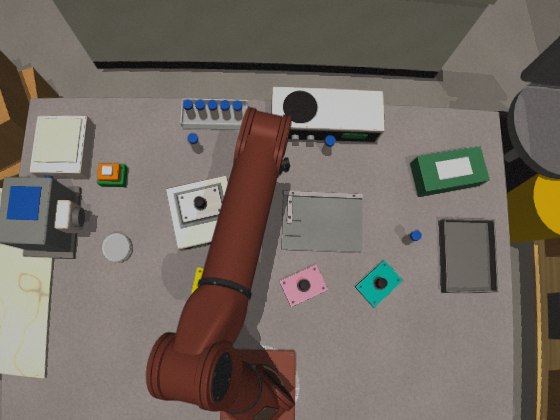

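Run:
```python
from meas import *
p=cv2.imread("pics/t14.png"); crop("top",p,160,165,85,75,9,"pics/t14c.png")
S=4;P=cv2.resize(p,None,fx=S,fy=S,interpolation=cv2.INTER_LINEAR); g=P.min(2)
p2,d=grab_frame("top")
c=calibration("top")
pts=[(185,196),(212,193),(190,217),(216,212)]
for u,v in pts:
    z=float(np.median(d[v-1:v+2,u-1:u+2])); o,r=ray("top",[(u,v)]); print((u,v),p[v,u],((o+r[0]*z)*1000).round(1))
```

```text
(185, 196) [189 194 192] [585.2 243.1  65.6]
(212, 193) [169 178 182] [597.4 158.3  64.7]
(190, 217) [196 195 193] [518.7 223.6  64.6]
(216, 212) [172 182 185] [537.  142.9  64.3]
```

View pics/t14c.png

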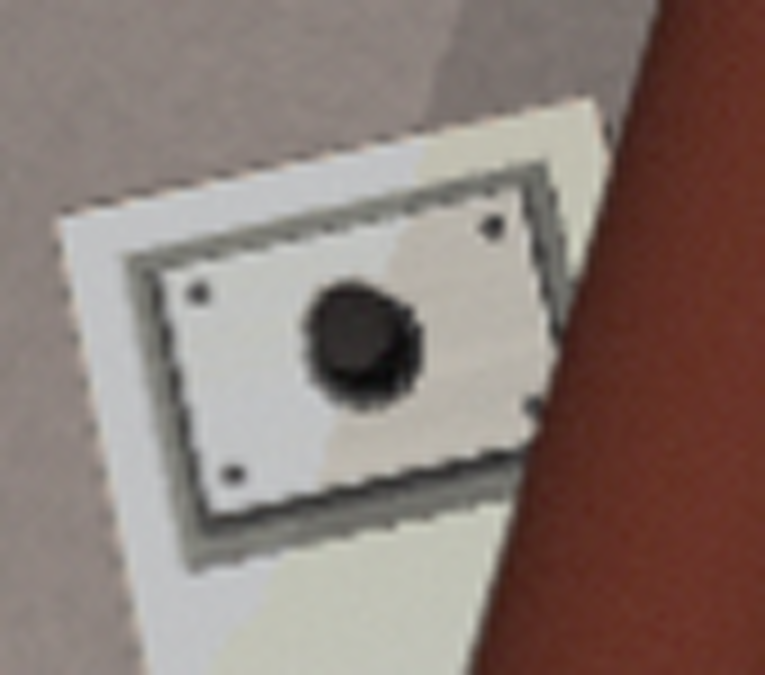

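The plate lies flat: its four corners read 64.3–65.6 mm against a nominal 66 mm. Dark floor shows on the sides I can see, so it is inside the rim, and the gripper is well clear. Handing in.

```bash
python3 -c "
from station import *
print(job_done()); print(get_state()['time_s'])"
```

```text
the job is handed in; nothing more can be done
None
the job is handed in; nothing more can be done
```

The plate is in the heater's pocket, lying flat inside the rim and let go, and the job was handed in at about 30 s of the 64 s allowed.

- **Squaring:** I pushed the silver plate with the open fingertips, first onto the fence, then along it to the end stop. I then pressed it once more against the fence. The highest contact force was about 19 N, against the 80 N limit.
- **Standing untouched:** I backed away for over 1 s. The top view then showed it flush on both bars, though the arm hid the plate's far right end.
- **Placing:** I lifted it straight up by the knob, turned it to match the pocket (about 15.5°) and lowered it until it touched the floor. Touchdown was about 16 N at the expected height. Then I opened the fingers and moved clear.

**Last checks:** The top-camera depth at the plate's four corners read 64.3–65.6 mm. They agree within about 1.3 mm, so it lies flat; the nominal height is 66 mm. The pocket floor shows between plate and rim on the sides in view; the arm hid the right end in that last picture. None of the other things on the bench that I could see looked moved. The arm covered part of the yellow plate and the spatula's spot in that last top view.

**Disagreements:** Before the final lowering, the side view put the plate about 7 mm off along the pocket relative to the rim. The top view put it within about 1 mm. I trusted the top view because the side reading depends heavily on the assumed height, and the plate went in without touching the rim. The top view also put the knob about 6 mm closer to the robot than the side view and the fingertip contacts did; I went with those.

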